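Check the chill plate's seam with a contact thermometer

ROBOT

A 6-joint arm with a two-finger parallel gripper is mounted at the origin on the work surface. World frame = base frame: x ahead of the robot, y to its left, z up, the work surface at z = 0. Lengths are in mm, angles in rad, forces in N, time in s.
With the tool pointing down it reaches from about 275 to 750 mm from the base axis. Payload 10.2 kg.
Tool frame: the origin (TCP) lies midway between the tips of the shut fingers; the grasp point (between the pads) lies 19 mm behind it; z points along the fingers, y is the direction in which the jaws open and shut (so a half turn about z gives the same grasp; the last joint's range is limited). The gripper opens to 85 mm and grips with 20 to 120 N. Pads are 22 mm wide; open, the fingers measure 114 mm over their backs; the gripper's body (76 mm by 85 mm) begins 54 mm behind the grasp point. The pads swing forward as they close: fully open they stand 13 mm farther back than shut.
Start: joints at [-1.366, 0.313, 1.498, -0, 1.331, -0.223], TCP at [217.795, -477.699, 231.294] pointing down, gripper open.
Joint ranges: [-2.94, 2.94], [-0.97, 2.17], [0.19, 2.56], [-1.23, 4.37], [0.02, 3.11], [-2.88, 2.88]. Speed limits (rad/s): [2.39, 2.39, 3.01, 3.14, 3.14, 3.14].

INTERFACE

Orientations are given as a unit quaternion [w, x, y, z].
In Python, from rig import sense, optics, ctrl gives the robot as it stands.
- The arm moves only by the tool play_rows, never from a script. Its argument "plan" is a list of rows, each a list of 7 numbers: the shift along the world's x, y, z in mm, then the turn, a rotation vector about the world's x, y, z in rad, then the opening, from -1 (shut) to 1 (fully open), so that 0 is half open. A call has 1 to 5 rows; each row shifts and turns the pose as measured when the row begins; what a row does not reach is not made up. A row lasts 1/12 s, in which the tool goes at most 41.7 mm and 7.16 degrees, less where a joint would pass 70% of its speed; a pose out of reach is approached as far as the arm can. A call is refused whole if a number of a shift passes 41.7 or a number of a turn 0.125, either way. A call with a gripper value outside its range is refused whole. The fingers move at their own pace and stop on an object; "grip_force" is the grip in N (left out, the last holds). Time passes only in rows, so rows that do not move let the fingers close. It gives the time, the measured TCP pose, the force and the opening at its end, in the units of the state.
- sense(): the state, without advancing time (a new reading comes with each control period).
- optics.capture(name): name is "scene" or "top"; returns a dict with "img" (400x640x3 uint8, blue, green, red), "fx", "fy", "cx", "cy" (pixels), "dist" ([k1, k2, p1, p2, k3] as OpenCV has them; the pictures are not rectified), "world_to_cam" (4x4, takes a point from world to camera coordinates). Camera axes: x right, y up, looking along -z (the intrinsics and any distortion apply to the point x, -y, -z); pixel columns grow to the right and rows downward; lengths in mm; the calibration is good to about 2 mm. A picture is of the moment at which its call begins. There is no depth.
- ctrl.finish_job(): hands the job in, once; it reports no verdict.
The state is a dict: "time_s": time; "joints": joint angles; "dq": joint speeds; "tau": joint torques, N m; "eef_pos": TCP position; "ee_rot": TCP orientation; "force": force on the tool from outside, world axes, zero at the start; "wrist_torque": the same for the moment, N m; "grip_width": opening from 0.0 (shut) to 1.0 (fully open).
Only numpy, scipy, OpenCV 4.12 (cv2) and the standard library are available. Lean on these libraries where they do the work, as an engineer would, in place of code of your own. Each camera call takes 0.05 s, during which the arm holds its last target. There are 200 camera calls.

TASK

Take the yellow contact thermometer out of its stand and, keeping it upright, set its sprung tip gently on the blue dot on the chill plate, then slide it slowly (about 3 cm a second) along the black seam to the middle of the red ring without lifting it off. Finish while still holding it there, upright and at rest, with the sprung tip pressed about half-way in; never press hard. Leave the other things on the counter where they are.

Things in the scene. Friction and masses are not known exactly. Their poses are not given: they have to be found in the camera images.
- probe_grip (a point): centre of the yellow handle of the contact thermometer, a loose tool of about 150 g that at first stands upright in the wooden stand. Handle 36 mm (own x) by 26 mm (own y) and 82 mm tall (own z, up along the tool); below it a black collar 46 x 34 x 8 mm whose underside lies 48 mm below this point and rests on the stand. A steel rod 12 mm thick continues below the collar and ends in a thinner spring-loaded tip. Room all round to grip the handle across its 26 mm
- probe_tip (a point): lowest point of the thermometer's rounded sprung steel tip (10 mm ball end), on the tool's axis, 108 mm below probe_grip when the spring is relaxed; it moves up with the plunger
- plunger (a joint): how far the sprung tip is pushed into the thermometer: 0 = relaxed, 0.012 m = fully in, at the hard stop. Spring 0.3 N per mm plus 0.6 N preload: half-way in (0.006 m) is 2.4 N
- probe: the whole contact thermometer; origin at the centre of the collar's underside, where the rod enters it, z up along the tool
- stand: dark wooden block 85 x 85 mm, 80 mm tall, fixed, with a vertical 18 mm hole right through its centre in which the rod and tip hang, 60 mm deep; lift the thermometer straight up at least 65 mm to clear it. Origin at the centre of the underside
- chill_plate: fixed chill plate, 270 mm (own x) by 170 mm (own y), flat level metal top 50 mm above the table; a black seam 4 mm wide runs straight along its middle, along own x. Origin at the centre of the underside
- seam_mid (a point): middle of the seam on the plate's top surface; x runs along the seam, z up. Which way along x the ring lies differs from time to time
- start_spot (a point): centre of the blue dot (18 mm across) on the seam near one end, on the plate's top surface; flat print, nothing to bump into
- end_spot (a point): centre of the marked spot, a red ring with white inside (30 mm across) on the seam near its other end, on the plate's top surface; flat print
- sauce_bottle: bystander, loose: brown squeeze bottle, 62 mm across and 170 mm tall. Origin at the centre of its underside
- mayo_bottle: bystander, loose: white squeeze bottle, 62 mm across and 170 mm tall. Origin at the centre of its underside
- tea_cup: bystander, loose: blue cup, 72 mm across and 75 mm tall. Origin at the centre of its underside
- rice_bowl: bystander, loose: white bowl, 112 mm across and 55 mm tall. Origin at the centre of its underside
- ginger_jar: bystander, loose: jar with a green lid, 66 mm across and 80 mm tall. Origin at the centre of its underside
- teapot: bystander, loose: white teapot, 92 mm across without spout and handle, 102 mm tall. Origin at the centre of its underside
There are look-alikes about, which are no part of the job. What is meant by the probe is not pink or turquoise, and is the larger of those in its own colour.

How it is judged (in metres and radians):
On the way, in this order (a step that is already met when the one before it is completed fails the run):
1. the held thermometer's tip is set on the blue dot, upright, spring pushed in a little (horizontal distance between probe_tip and start_spot below 0.009 m and angle between probe_grip's own z axis and vertical below 0.15 rad and value of joint plunger above 0.0012 m and contact force between probe and chill_plate above 0.2 N and contact force between the fingers and probe above 1 N), for 0.1 s.
2. the tip is 15 to 40 mm from the dot, on the seam and pressed (y of probe_tip in the frame of seam_mid between -0.007 and 0.007 m and horizontal distance between probe_tip and start_spot between 0.015 and 0.04 m and angle between probe_grip's own z axis and vertical below 0.15 rad and value of joint plunger above 0.0012 m and contact force between probe and chill_plate above 0.2 N and contact force between the fingers and probe above 1 N), for 0.1 s.
3. the tip passes the middle of the seam, pressed (y of probe_tip in the frame of seam_mid between -0.007 and 0.007 m and x of probe_tip in the frame of seam_mid between -0.012 and 0.012 m and angle between probe_grip's own z axis and vertical below 0.15 rad and value of joint plunger above 0.0012 m and contact force between probe and chill_plate above 0.2 N and contact force between the fingers and probe above 1 N), for 0.1 s.
4. the tip is 15 to 40 mm from the ring's centre, on the seam and pressed (y of probe_tip in the frame of seam_mid between -0.007 and 0.007 m and horizontal distance between probe_tip and end_spot between 0.015 and 0.04 m and angle between probe_grip's own z axis and vertical below 0.15 rad and value of joint plunger above 0.0012 m and contact force between probe and chill_plate above 0.2 N and contact force between the fingers and probe above 1 N), for 0.1 s.
5. the tip is pressed in the middle of the red ring (horizontal distance between probe_tip and end_spot below 0.008 m and angle between probe_grip's own z axis and vertical below 0.15 rad and value of joint plunger above 0.0012 m and contact force between probe and chill_plate above 0.2 N and contact force between the fingers and probe above 1 N), for 0.1 s.
At the end, for the whole second after the job is handed in: The thermometer is held by the fingers, upright within 0.15 rad, its tip within 8 mm of the ring's centre on the plate's top (height within 3 mm), the spring pushed in 2 to 10.5 mm with 0.4 to 8 N on the plate, at rest (under 10 mm/s), clear of the stand (horizontal distance between probe_tip and end_spot below 0.008 m and angle between probe_grip's own z axis and vertical below 0.15 rad and value of joint plunger between 0.002 and 0.0105 m and contact force between probe and chill_plate between 0.4 and 8 N and contact force between the fingers and probe above 1 N and contact force between probe and stand below 0.05 N and z of probe_tip in the frame of seam_mid between -0.003 and 0.003 m and linear speed of probe below 0.01 m/s); the arm keeps its last pose, push and grip.
It fails at once if the thermometer is pressed on the plate with more than 20 N (contact force between probe and chill_plate above 20 N).
It fails at once if the thermometer moves faster than 0.1 m/s while it presses on the plate (contact force between probe and chill_plate above 0.3 N and value of joint plunger above 0.001 m and linear speed of probe above 0.1 m/s).
It fails at once if a pressed tip slides more than 15 mm off the seam (contact force between probe and chill_plate above 0.3 N and (y of probe_tip in the frame of seam_mid above 0.015 m or y of probe_tip in the frame of seam_mid below -0.015 m)).
It fails at once if the tip hovers 2 to 10 mm above the middle stretch of the seam (45 mm either side of its middle) in place of sliding on it (y of probe_tip in the frame of seam_mid between -0.007 and 0.007 m and x of probe_tip in the frame of seam_mid between -0.045 and 0.045 m and z of probe_tip in the frame of seam_mid between 0.002 and 0.01 m).
It fails at once if a bystander is moved more than 20 mm (distance of any of sauce_bottle, mayo_bottle, tea_cup, rice_bowl, ginger_jar, teapot from where it was at the start of the episode above 0.02 m).
It also fails if it takes over 53 s, if anything falls off the work surface, if the arm or the gripper's body presses on something with over 40 N, if the wrist force passes 120 N, or if a joint passes its speed limit or range.

## Working session

There is one attempt and no reset: what is moved stays moved. The work goes in short steps, Python scripts to look and compute and a tool call to move; the robot and the scene stay as the last step left them, time stands still between calls to the robot, and variables do not carry over. Pictures are saved under pics/ and viewed, about 8 in all and at most 12, crops included, and the job is handed in when it is done.

Besides the shell and the picture viewer there is one more tool, called after "Request:" by a JSON object that holds its "op" and its "data". play_rows: Moves the arm, as the interface text tells. Its arguments: {"type":"object","properties":{"plan":{"type":"array"},"grip_force":{"type":"number"}},"required":["plan"]}

```bash
mkdir -p pics
python3 - <<'E'
from rig import sense, optics
import cv2,json
print(sense())
for n in("scene","top"):
    c=optics.capture(n); cv2.imwrite(f"pics/{n}0.png",c["img"])
    print(n,{k:(v.tolist() if hasattr(v,'tolist') else v) for k,v in c.items() if k!="img"})
E
```

```text
{'time_s': 0.0, 'joints': array([-1.36643747e+00,  3.13454779e-01,  1.49846347e+00,  1.56342110e-05,
        1.33102894e+00, -2.23382761e-01]), 'dq': array([-0.00091682,  0.00011489, -0.00084516, -0.00083942,  0.00106906,
       -0.00073757]), 'tau': array([-5.13422196e-05, -4.12265646e+01, -2.59742850e+01, -1.74064708e-04,
        4.13921691e-03,  1.48976532e-06]), 'eef_pos': array([ 217.72283379, -477.42540428,  230.72270908]), 'ee_rot': array([-6.77165210e-04,  9.77216852e-01,  2.12242234e-01,  1.40339239e-05]), 'force': array([ 0.96888802, -0.52528876,  0.67052661]), 'wrist_torque': array([ 0.01022558,  0.01460966, -0.06170044]), 'grip_width': 1.001285937224983}
scene {'fx': 438.272477628153, 'fy': 438.272477628153, 'cx': 324.3490030239548, 'cy': 195.5328483929742, 'dist': [0.004865844982205429, 0.0, 0.0, 0.0, 0.0], 'world_to_cam': [[0.33775077014081617, 0.9412239560029406, 0.004677810968813403, -210.9863378929472], [-0.4996062716411086, 0.17506338089292853, 0.848378680783062, 199.68078562496862], [0.7976954247118109, -0.2888776165030997, 0.5293691831579654, -1911.4572219886122], [0.0, 0.0, 0.0, 1.0]]}
top {'fx': 414.8704602906346, 'fy': 414.8704602906346, 'cx': 312.1223444138667, 'cy': 202.97447773620775, 'dist': [0.0298953680358062, 0.0, 0.0, 0.0, 0.0], 'world_to_cam': [[0.016368495471637625, -0.9997805526213556, 0.013073597673643708, -7.321628320975584], [0.9873877132010671, 0.0182221184099272, 0.15726874521093423, -603.1465883672965], [-0.1574724616419078, 0.01033445696647454, 0.987469302218376, -1144.2999412319275], [0.0, 0.0, 0.0, 1.0]]}
```

View pics/scene0.png

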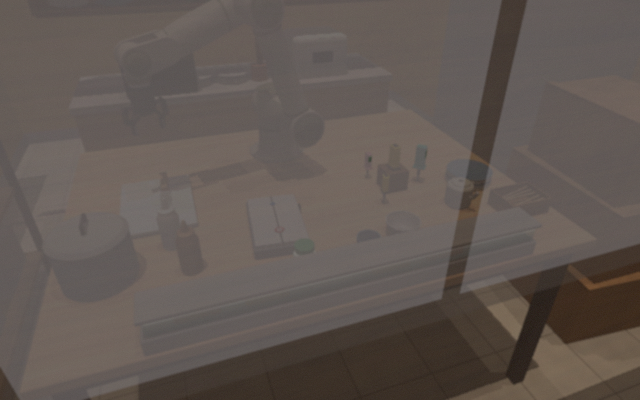

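View pics/top0.png

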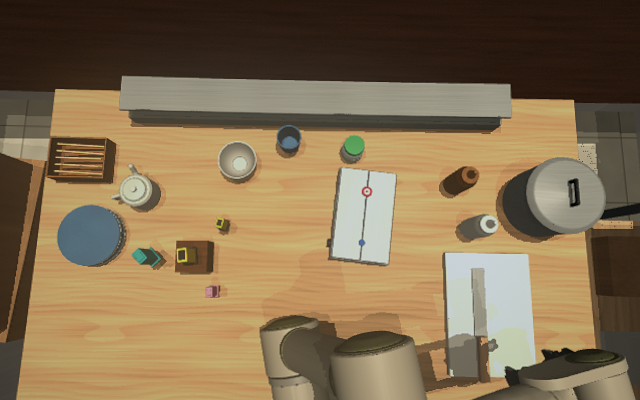

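The top view is clear: stand around (194,257), large yellow handle at (186,255), small yellow look-alike at (222,224), blue dot (362,243), ring (367,191). The scene view is hazed by glass. I'll take zoomed crops next.

Run:
```python
import cv2,numpy as np
t=cv2.imread("pics/top0.png"); s=cv2.imread("pics/scene0.png")
a=cv2.resize(t[225:290,160:240],None,fx=5,fy=5,interpolation=cv2.INTER_CUBIC)
b=cv2.resize(t[160:272,322:402],(400,560),interpolation=cv2.INTER_CUBIC)
c=s[135:215,355:435].astype(float); c=np.clip((c-c.min())*255/(c.max()-c.min()),0,255).astype(np.uint8)
c=cv2.resize(c,(400,235*400//235),interpolation=cv2.INTER_CUBIC)[:, :]
o=np.zeros((600,800,3),np.uint8); o[:325,:400]=a; o[:560,400:]=b; o[325:600,:275]=cv2.resize(c,(275,275))
cv2.imwrite("pics/crop0.png",o)
```

```text
(no output)
```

View pics/crop0.png

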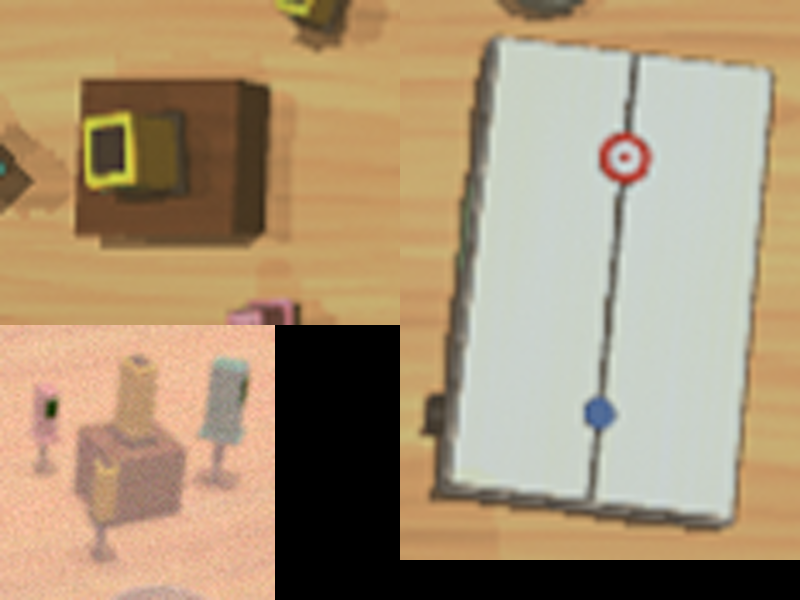

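```bash
cat > h.py <<'E'
import numpy as np,cv2
def back(c,uv,z):
    K=np.array([[c["fx"],0,c["cx"]],[0,c["fy"],c["cy"]],[0,0,1.]]);M=np.array(c["world_to_cam"])
    n=cv2.undistortPoints(np.array(uv,float).reshape(-1,1,2),K,np.array(c["dist"])).reshape(-1,2)
    d=np.c_[n[:,0],-n[:,1],-np.ones(len(n))]@M[:3,:3]
    o=-M[:3,:3].T@M[:3,3]
    return o+d*((z-o[2])/d[:,2])[:,None]
def cen(img,lo,hi,box):
    x0,x1,y0,y1=box; h=cv2.cvtColor(cv2.resize(img[y0:y1,x0:x1],None,fx=4,fy=4,interpolation=cv2.INTER_CUBIC),cv2.COLOR_BGR2HSV)
    m=cv2.inRange(h,lo,hi); ys,xs=np.nonzero(m)
    return [(xs.mean()+.5)/4-.5+x0,(ys.mean()+.5)/4-.5+y0],len(xs)/16
E
python3 - <<'E'
from rig import optics
from h import *
c=optics.capture("top");im=c["img"]
np.set_printoptions(precision=1,suppress=True)
cr=lambda p,f,ox,oy:[[(x+.5)/f-.5+ox,(y+.5)/f-.5+oy] for x,y in p]
h=back(c,cr([(84,117),(130,112),(136,185),(88,190)],5,160,225),169); print("handle",h,h.mean(0))
s=back(c,cr([(80,78),(238,80),(232,238),(76,236)],5,160,225),80); print("stand",s,s.mean(0))
b,n=cen(im,(100,90,60),(130,255,255),(345,380,230,255)); print(b,n,"dot",back(c,[b],50))
r,n=cen(im,(0,100,80),(9,255,255),(350,385,178,205)); print(r,n,"ring",back(c,[r],50))
p=back(c,cr([(90+400-400,38),(372,68),(330,525),(42,487)],5,322,160),50); print("plate",p,p.mean(0))
m=back(c,cr([(233,55),(192,500)],5,322,160),50); print("seam",m)
E
```

```text
handle [[462.9 343.8 169. ]
 [465.8 321.  169. ]
 [429.5 315.7 169. ]
 [426.7 339.3 169. ]] [446.2 329.9 169. ]
stand [[488.1 375.1  80. ]
 [488.4 289.3  80. ]
 [403.1 287.6  80. ]
 [403.  371.2  80. ]] [445.6 330.8  80. ]
[np.float64(361.3325208913649), np.float64(242.20647632311977)] 22.4375 dot [[ 493.1 -137.8   50. ]]
[np.float64(366.4011707988981), np.float64(191.20764462809916)] 45.375 ring [[ 640.1 -152.8   50. ]]
plate [[ 709.7  -75.    50. ]
 [ 694.9 -239.    50. ]
 [ 431.8 -211.3   50. ]
 [ 450.1  -49.5   50. ]] [ 571.6 -143.7   50. ]
seam [[ 701.1 -158.3   50. ]
 [ 444.3 -133.9   50. ]]
```

Probe axis is at about (446, 330), handle yaw about +0.13. The dot is at (493, -138) and the ring at (640, -153). Starting the transit.

Request:
{"op": "play_rows", "data": {"plan": [[10,38,10,0,0,-0.06,1],[10,38,10,0,0,-0.06,1],[10,38,10,0,0,-0.06,1],[10,38,10,0,0,-0.06,1],[10,38,10,0,0,-0.06,1]]}}

```text
time_s: 0.57
eef_pos: [265.6, -284.4, 276.5]
ee_rot: [-0.005, 0.999, 0.054, -0.0]
force: [0.7, 0.4, 0.1]
grip_width: 1.004
```

Request:
{"op": "play_rows", "data": {"plan": [[12,40,0,0,0,0,1],[12,40,0,0,0,0,1],[12,40,0,0,0,0,1],[12,40,0,0,0,0,1],[12,40,0,0,0,0,1]]}}

```text
time_s: 0.98
eef_pos: [322.7, -84.2, 278.2]
ee_rot: [-0.003, 0.999, 0.05, 0.001]
force: [1.7, -0.8, 0.1]
grip_width: 1.002
```

Request:
{"op": "play_rows", "data": {"plan": [[12,40,0,0,0,0,1],[12,40,0,0,0,0,1],[12,40,0,0,0,0,1],[12,40,0,0,0,0,1],[12,40,0,0,0,0,1]]}}

```text
time_s: 1.4
eef_pos: [379.1, 116.8, 278.9]
ee_rot: [-0.003, 0.999, 0.049, 0.003]
force: [0.3, -1.6, -0.2]
grip_width: 0.997
```

Request:
{"op": "play_rows", "data": {"plan": [[13,40,0,0,0,0.01,1],[13,40,0,0,0,0.01,1],[13,40,0,0,0,0.01,1],[13,40,-10,0,0,0,1],[13,40,-20,0,0,0,1]]}}

```text
time_s: 1.82
eef_pos: [439.2, 312.3, 253.9]
ee_rot: [-0.004, 0.998, 0.067, 0.006]
force: [1.5, -0.5, 0.3]
grip_width: 0.998
```

Request:
{"op": "play_rows", "data": {"plan": [[2,12,-20,0,0,0,1],[0,0,-10,0,0,0,1],[0,0,0,0,0,0,1]]}}

```text
time_s: 2.07
eef_pos: [440.2, 331.1, 217.5]
ee_rot: [-0.003, 0.998, 0.07, 0.003]
force: [-0.3, 0.1, -0.3]
grip_width: 0.999
```

Run:
```python
from rig import optics,sense
from h import *
s=sense();print(s["eef_pos"],s["ee_rot"],s["joints"])
c=optics.capture("top");im=c["img"]
o=cv2.resize(im[205:305,140:240],(600,600),interpolation=cv2.INTER_CUBIC);cv2.imwrite("pics/above.png",o)
```

```text
[440.16600794 331.06355337 217.5192617 ] [-0.00305414  0.99752069  0.07025431  0.00273595] [0.43030794 0.37566556 1.44686603 0.00391987 1.31179001 1.85948844]
```

View pics/above.png

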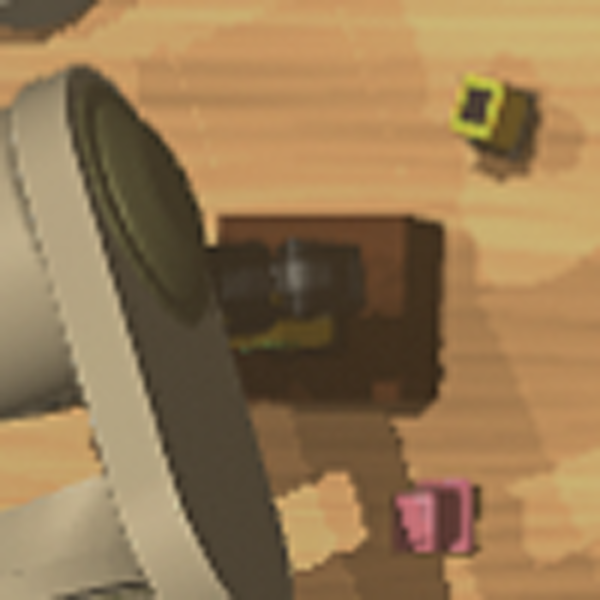

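The arm mostly hides the stand; one dark finger shows over it at about (290,275) in the crop, with the yellow handle edge just below. Descending with the +6 mm x correction.

Request:
{"op": "play_rows", "data": {"plan": [[3,0,-22,0,0,0,1],[3,0,-22,0,0,0,1],[0,0,-22,0,0,0,1],[0,0,-20,0,0,0,1],[0,0,-16,0,0,0,1]]}}

```text
time_s: 2.53
eef_pos: [450.0, 329.8, 121.7]
ee_rot: [-0.006, 0.998, 0.069, 0.01]
force: [-0.0, 0.4, -0.0]
grip_width: 0.998
```

Request:
{"op": "play_rows", "data": {"plan": [[-3,0,-6,-0.006,0.01,0,1],[-1,0,-4,-0.006,0.009,0,1],[0,0,0,0,0,0,1]]}}

```text
time_s: 2.78
eef_pos: [445.7, 328.1, 111.3]
ee_rot: [0.001, 0.998, 0.067, -0.002]
force: [0.9, 0.1, 0.5]
grip_width: 0.999
```

Request:
{"op": "play_rows", "data": {"plan": [[0,2,0,0,0,0,-1],[0,0,0,0,0,0,-1],[0,0,0,0,0,0,-1],[0,0,0,0,0,0,-1],[0,0,0,0,0,0,-1]], "grip_force": 50}}

```text
time_s: 3.2
eef_pos: [447.7, 331.1, 115.9]
ee_rot: [-0.001, 0.998, 0.067, 0.002]
force: [0.1, 3.3, -0.8]
grip_width: 0.295
```

Request:
{"op": "play_rows", "data": {"plan": [[0,0,0,0,0,0,-1],[0,0,0,0,0,0,-1],[0,0,0,0,0,0,-1],[0,0,0,0,0,0,-1]]}}

```text
time_s: 3.53
eef_pos: [447.4, 330.9, 115.7]
ee_rot: [-0.001, 0.998, 0.067, 0.002]
force: [0.5, 0.1, -0.9]
grip_width: 0.3
```

Gripped (25.5 mm). Relaxed tip height = TCP z − 95.7. Lifting straight.

Request:
{"op": "play_rows", "data": {"plan": [[0,0,10,0,0,0,-1],[0,0,15,0,0,0,-1],[0,0,20,0,0,0,-1],[0,0,20,0,0,0,-1],[0,0,20,0,0,0,-1]]}}

```text
time_s: 3.95
eef_pos: [444.9, 329.7, 201.6]
ee_rot: [0.001, 0.998, 0.067, -0.003]
force: [-0.1, -0.8, -2.2]
grip_width: 0.299
```

Request:
{"op": "play_rows", "data": {"plan": [[0,0,15,0,0,0,-1],[0,0,10,0,0,0,-1],[0,0,0,0,0,0,-1]]}}

```text
time_s: 4.2
eef_pos: [445.9, 330.2, 234.4]
ee_rot: [-0.0, 0.998, 0.067, 0.001]
force: [0.0, -0.2, -2.3]
grip_width: 0.299
```

Run:
```python
from rig import optics,sense
from h import *
s=sense();print(s["eef_pos"],s["ee_rot"],s["joints"],s["force"])
for n,(y0,y1,x0,x1) in dict(top=(195,310,130,245),scene=(100,220,340,460)).items():
    c=optics.capture(n)["img"][y0:y1,x0:x1].astype(float); c=np.clip((c-c.min())*255/(c.max()-c.min()),0,255).astype(np.uint8)
    globals()[n]=cv2.resize(c,(400,400),interpolation=cv2.INTER_CUBIC)
cv2.imwrite("pics/lift.png",np.hstack([top,scene]))
```

```text
[445.86959214 330.24444749 234.43737931] [-3.50596888e-04  9.97731776e-01  6.73084303e-02  8.69179586e-04] [4.26313463e-01 3.75700543e-01 1.40206058e+00 4.68436372e-05
 1.36195764e+00 1.86238135e+00] [ 0.01369279 -0.24708425 -2.32998434]
```

View pics/lift.png

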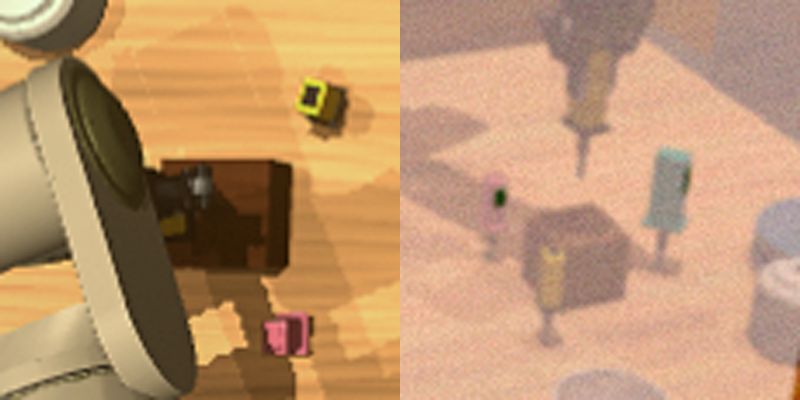

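The probe is lifted clear and hangs upright; in the right half its tip is at (582,178) with the stand below. Moving to the dot.

Request:
{"op": "play_rows", "data": {"plan": [[4,-20,0,0,0,0,-1],[4,-38,0,0,0,0,-1],[4,-40,0,0,0,0,-1],[4,-40,0,0,0,0,-1],[4,-40,0,0,0,0,-1]]}}

```text
time_s: 4.72
eef_pos: [461.4, 151.3, 226.6]
ee_rot: [-0.0, 0.997, 0.073, -0.005]
force: [1.4, -0.3, -2.1]
grip_width: 0.296
```

Request:
{"op": "play_rows", "data": {"plan": [[4,-40,0,0,0,0,-1],[4,-40,0,0,0,0,-1],[4,-40,0,0,0,0,-1],[4,-40,0,0,0,0,-1],[4,-38,0,0,0,0,-1]]}}

```text
time_s: 5.13
eef_pos: [477.5, -55.2, 222.1]
ee_rot: [-0.001, 0.997, 0.073, -0.009]
force: [0.5, 0.2, -1.9]
grip_width: 0.296
```

Request:
{"op": "play_rows", "data": {"plan": [[7,-34,-10,0,-0.009,0,-1],[6,-28,-12,0,-0.009,0,-1],[4,-14,-12,0,0,0,-1],[0,-4,-8,0,0,0,-1],[0,0,0,0,0,0,-1]]}}

```text
time_s: 5.55
eef_pos: [492.2, -145.9, 173.9]
ee_rot: [-0.002, 0.998, 0.069, -0.003]
force: [-0.2, 0.4, -2.1]
grip_width: 0.294
```

Request:
{"op": "play_rows", "data": {"plan": [[0,0,0,0,0,0,-1]]}}

```text
time_s: 5.63
eef_pos: [491.8, -145.3, 173.3]
ee_rot: [-0.002, 0.998, 0.069, -0.004]
force: [-0.2, 0.6, -0.5]
grip_width: 0.299
```

Request:
{"op": "play_rows", "data": {"plan": [[2,6,-6,0,-0.006,0,-1],[0,2,-6,0,0,0,-1],[0,0,0,0,0,0,-1]]}}

```text
time_s: 5.88
eef_pos: [493.9, -133.7, 161.0]
ee_rot: [-0.002, 0.998, 0.07, -0.0]
force: [0.6, 0.1, -1.6]
grip_width: 0.298
```

Run:
```python
from rig import optics,sense
from h import *
s=sense();print(s["eef_pos"],s["ee_rot"],s["force"])
ims=[]
for n,(y0,y1,x0,x1) in dict(top=(160,280,320,420),scene=(150,270,220,320)).items():
    c=np.mean([optics.capture(n)["img"][y0:y1,x0:x1].astype(float) for _ in range(4)],0); c=np.clip((c-c.min())*255/(c.max()-c.min()),0,255).astype(np.uint8)
    ims.append(cv2.resize(c,(400,480),interpolation=cv2.INTER_CUBIC))
cv2.imwrite("pics/dot.png",np.hstack(ims))
```

```text
[ 493.87250026 -133.66018237  160.9663644 ] [-2.26796047e-03  9.97544428e-01  6.99997388e-02 -8.92187252e-05] [ 0.57280403  0.1093295  -1.63840682]
```

View pics/dot.png

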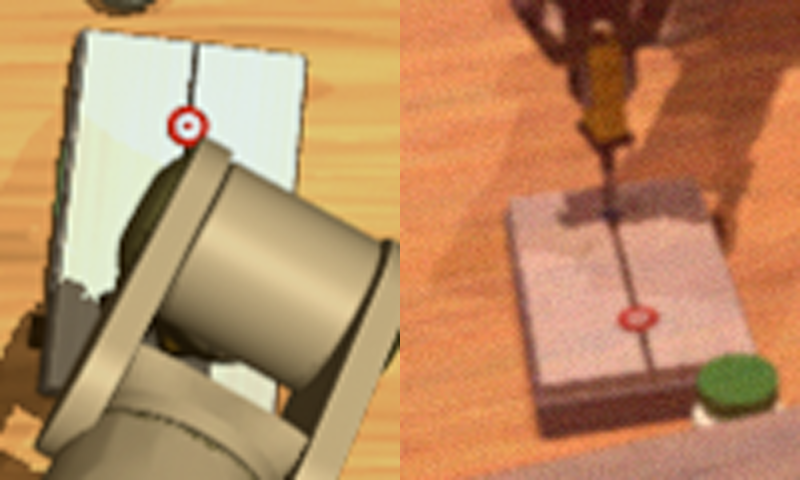

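Right half: the tip hangs just over the blue dot, with the dot at about (612,213) and the ring at (638,318). Left half: the arm hides the dot. I'll cross-check the numbers with the scene camera.

Run:
```python
from rig import optics
from h import *
np.set_printoptions(precision=1,suppress=True)
c=optics.capture("scene")
c["img"]=np.clip(np.mean([optics.capture("scene")["img"].astype(float) for _ in range(6)],0),0,255).astype(np.uint8)
im=c["img"].astype(int)
# red-ness centroid of the ring
b=im[218:242,265:295]; m=np.clip((b[:,:,2]-(b[:,:,1]+b[:,:,0])/2),0,None); m=np.clip(m-np.median(m)-8,0,None); ys,xs=np.mgrid[218:242,265:295]
r=[(xs*m).sum()/m.sum(),(ys*m).sum()/m.sum()];print("ring",r,back(c,[r],50))
# rod axis: dark columns per row between collar and tip
print(back(c,[[272.6,202.9]],50),"dot eye")
M=np.array(c["world_to_cam"])
for P in ([640.1,-152.8,50],[493.1,-137.8,50],[492.6,-134.3,65.3],[492.6,-134.3,125]):
    q=M[:3,:3]@P+M[:3,3]; print(P,c["cx"]-c["fx"]*q[0]/q[2],c["cy"]+c["fy"]*q[1]/q[2])
g=im.sum(2)[180:210,262:284]; print(g)
```

```text
ring [np.float64(277.25), np.float64(229.0)] [[ 633.9 -155.9   50. ]]
[[ 486.8 -133.7   50. ]] dot eye
[640.1, -152.8, 50] 278.75816059652345 229.94508937405294
[493.1, -137.8, 50] 271.85059126912824 204.09999990899928
[492.6, -134.3, 65.3] 272.57713499297233 199.94155267155793
[492.6, -134.3, 125] 271.5062319715563 184.33654200121055
[[307 303 292 281 283 281 282 286 282 283 283 282 278 285 297 312 315 314
  318 315 313 303]
 [307 299 283 273 274 280 281 285 284 282 282 282 284 283 292 308 313 318
  316 312 305 297]
 [308 303 290 277 271 276 283 284 286 284 284 282 282 282 288 299 308 316
  313 306 301 296]
 [310 309 301 285 273 272 280 288 284 286 282 283 280 280 276 286 299 310
  310 304 297 293]
 [308 311 305 296 281 274 274 282 282 282 279 275 273 271 270 274 292 305
  308 300 293 291]
 [308 307 308 303 289 279 271 276 278 274 271 272 271 269 271 280 294 306
  305 295 291 291]
 [305 306 306 304 296 287 276 270 269 267 269 272 276 281 286 291 298 308
  301 294 291 289]
 [305 304 304 303 302 295 284 276 267 267 274 280 293 303 301 296 298 301
  294 291 290 291]
 [302 301 304 304 3
[... 1327 characters left out ...]
4 277 280 281 281 287 284 287
  286 290 290 290]
 [290 289 285 287 287 287 286 285 282 274 273 270 276 281 285 287 287 288
  290 289 289 291]
 [288 286 286 288 289 288 289 289 286 278 271 274 278 285 290 290 290 292
  291 298 301 300]
 [287 287 291 294 296 298 300 306 303 291 278 274 285 294 298 299 298 299
  305 308 313 313]
 [294 297 302 307 308 311 314 316 314 306 288 280 292 308 314 314 315 314
  317 321 320 322]
 [312 312 313 316 319 318 317 320 319 312 300 288 296 315 322 321 322 320
  320 322 319 321]
 [318 319 319 320 318 320 320 320 322 317 307 296 302 314 324 321 318 322
  319 322 318 323]
 [318 316 320 323 319 316 319 317 322 317 314 299 298 312 321 323 320 323
  320 321 321 320]]
```

Both cameras agree to within about a pixel. Correcting y and descending.

Request:
{"op": "play_rows", "data": {"plan": [[0,-2,-3,0,0,0,-1],[0,-1,-4,0,0,0,-1],[0,0,-3,0,0,0,-1],[0,0,0,0,0,0,-1]]}}

```text
time_s: 6.97
eef_pos: [494.1, -138.8, 150.7]
ee_rot: [-0.002, 0.998, 0.069, 0.0]
force: [-0.4, 0.3, -1.5]
grip_width: 0.298
```

Request:
{"op": "play_rows", "data": {"plan": [[0,0,0,0,0,0,-1]]}}

```text
time_s: 7.05
eef_pos: [494.0, -138.8, 150.4]
ee_rot: [-0.002, 0.998, 0.069, 0.0]
force: [-0.3, 0.1, -1.3]
grip_width: 0.299
```

Request:
{"op": "play_rows", "data": {"plan": [[0,1,-2,0,0,0,-1],[0,0,-2,0,0,0,-1],[0,0,-2,0,0,0,-1],[0,0,-1,0,0,0,-1],[0,0,0,0,0,0,-1]]}}

```text
time_s: 7.47
eef_pos: [494.2, -137.7, 142.9]
ee_rot: [-0.002, 0.998, 0.069, 0.0]
force: [-0.4, -0.1, -1.4]
grip_width: 0.296
```

```bash
python3 -c "
from rig import sense;s=sense();print(s['eef_pos'],s['force'],s['tau'])"
```

```text
[ 494.23252634 -137.73722212  142.93083246] [-0.36559177 -0.08323239 -1.35457375] [ 8.12185323e-02 -4.16209638e+01 -2.34741390e+01  5.91306109e-02
 -5.56233397e-02  7.61858464e-04]
```

Request:
{"op": "play_rows", "data": {"plan": [[0,0,-1.5,0,0,0,-1],[0,0,-1,0,0,0,-1],[0,0,0,0,0,0,-1]]}}

```text
time_s: 7.72
eef_pos: [494.3, -137.7, 140.5]
ee_rot: [-0.002, 0.998, 0.069, 0.001]
force: [-0.8, -0.3, -0.1]
grip_width: 0.294
```

Request:
{"op": "play_rows", "data": {"plan": [[0,0,-1.5,0,0,0,-1],[0,0,0,0,0,0,-1]]}}

```text
time_s: 7.88
eef_pos: [494.3, -137.7, 139.1]
ee_rot: [-0.002, 0.998, 0.069, 0.001]
force: [-1.3, -0.3, 0.7]
grip_width: 0.297
```

Request:
{"op": "play_rows", "data": {"plan": [[0,0,-1,0,0,0,-1],[0,0,-1,0,0,0,-1],[0,0,0,0,0,0,-1],[0,0,0,0,0,0,-1]]}}

```text
time_s: 8.22
eef_pos: [494.4, -137.7, 137.2]
ee_rot: [-0.002, 0.998, 0.069, 0.001]
force: [-0.7, -0.2, 0.8]
grip_width: 0.303
```

Run:
```python
from rig import optics,sense
from h import *
s=sense();print(s["eef_pos"],s["ee_rot"],s["force"])
ims=[]
for y0,y1,x0,x1 in ((165,240,240,315),):
    c=np.mean([optics.capture("scene")["img"][y0:y1,x0:x1].astype(float) for _ in range(6)],0); c=np.clip((c-c.min())*255/(c.max()-c.min()),0,255).astype(np.uint8)
cv2.imwrite("pics/touch.png",cv2.resize(c,(600,600),interpolation=cv2.INTER_CUBIC))
```

```text
[ 494.36592566 -137.74882207  137.19640286] [-1.54986456e-03  9.97605981e-01  6.91329019e-02  7.39363048e-04] [-0.6724906  -0.16997009  0.75321447]
```

View pics/touch.png

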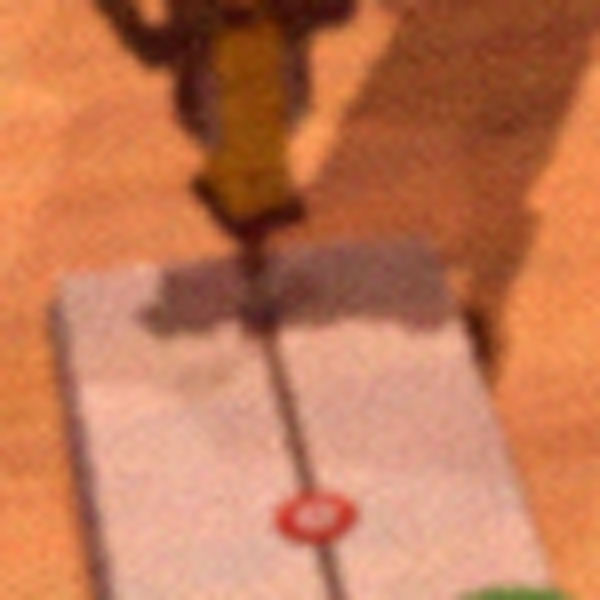

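The tip sits on the dot at about (255,318) in the crop, upright. Net force is about 2.2 N, close to half-way in. Starting the slide along the seam, at 2.5 mm per row.

Request:
{"op": "play_rows", "data": {"plan": [[2,-0.2,0,0,0,0,-1],[2.5,-0.25,0,0,0,0,-1],[2.5,-0.25,0,0,0,0,-1],[2.5,-0.25,0,0,0,0,-1],[2.5,-0.25,0,0,0,0,-1]]}}

```text
time_s: 8.93
eef_pos: [506.0, -138.8, 136.7]
ee_rot: [-0.002, 0.998, 0.069, -0.001]
force: [-2.5, 0.2, 1.0]
grip_width: 0.296
```

Request:
{"op": "play_rows", "data": {"plan": [[2.5,-0.25,0,0,0,0,-1],[2.5,-0.25,0,0,0,0,-1],[2.5,-0.25,0,0,0,0,-1],[2.5,-0.25,0,0,0,0,-1],[2.5,-0.25,0,0,0,0,-1]]}}

```text
time_s: 9.35
eef_pos: [519.8, -140.2, 136.5]
ee_rot: [-0.002, 0.998, 0.069, -0.002]
force: [-3.2, -0.1, 1.9]
grip_width: 0.295
```

Request:
{"op": "play_rows", "data": {"plan": [[2.4,-0.25,0.2,0,0,0,-1],[2.4,-0.25,0.1,0,0,0,-1],[2.4,-0.25,0.1,0,0,0,-1],[2.4,-0.25,0.1,0,0,0,-1],[2.4,-0.25,0.1,0,0,0,-1]]}}

```text
time_s: 9.77
eef_pos: [533.2, -141.5, 137.1]
ee_rot: [-0.002, 0.998, 0.069, -0.002]
force: [-3.0, 0.2, 1.6]
grip_width: 0.297
```

Request:
{"op": "play_rows", "data": {"plan": [[2.4,-0.25,0,0,0,0,-1],[2.4,-0.25,0,0,0,0,-1],[2.4,-0.25,0,0,0,0,-1],[2.4,-0.25,0,0,0,0,-1],[2.4,-0.25,0,0,0,0,-1]]}}

```text
time_s: 10.18
eef_pos: [546.6, -142.9, 137.1]
ee_rot: [-0.002, 0.998, 0.069, -0.002]
force: [-2.0, -0.0, 0.6]
grip_width: 0.298
```

Request:
{"op": "play_rows", "data": {"plan": [[2.4,-0.25,0,0,0,0,-1],[2.4,-0.25,0,0,0,0,-1],[2.4,-0.25,0,0,0,0,-1],[2.4,-0.25,0,0,0,0,-1],[2.4,-0.25,0,0,0,0,-1]]}}

```text
time_s: 10.6
eef_pos: [559.9, -144.3, 137.1]
ee_rot: [-0.002, 0.998, 0.069, -0.002]
force: [-2.8, 0.2, 1.0]
grip_width: 0.296
```

Request:
{"op": "play_rows", "data": {"plan": [[2.4,-0.25,0,0,0,0,-1],[2.4,-0.25,0,0,0,0,-1],[2.4,-0.25,0,0,0,0,-1],[2.4,-0.25,0,0,0,0,-1],[2.4,-0.25,0,0,0,0,-1]]}}

```text
time_s: 11.02
eef_pos: [573.2, -145.7, 137.1]
ee_rot: [-0.002, 0.998, 0.069, -0.002]
force: [-2.2, 0.2, 1.1]
grip_width: 0.3
```

Run:
```python
from rig import optics,sense
from h import *
s=sense();print(s["eef_pos"],s["ee_rot"],s["force"])
c=np.mean([optics.capture("scene")["img"][165:240,240:315].astype(float) for _ in range(6)],0); c=np.clip((c-c.min())*255/(c.max()-c.min()),0,255).astype(np.uint8)
cv2.imwrite("pics/mid.png",cv2.resize(c,(600,600),interpolation=cv2.INTER_CUBIC))
```

```text
[ 573.20036484 -145.66437735  137.07530417] [-0.00235872  0.99759631  0.06923418 -0.00163543] [-2.17917987  0.19385873  1.1105488 ]
```

View pics/mid.png

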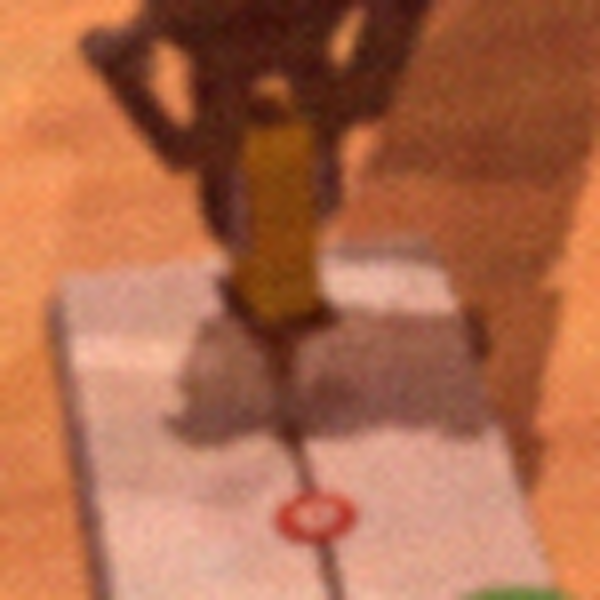

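The tip is near mid-seam at about (290,430) in the crop, on the line and upright; the ring is at (317,517). Continuing.

Request:
{"op": "play_rows", "data": {"plan": [[2.4,-0.25,0,0,0,0,-1],[2.4,-0.25,0,0,0,0,-1],[2.4,-0.25,0,0,0,0,-1],[2.4,-0.25,0,0,0,0,-1],[2.4,-0.25,0,0,0,0,-1]]}}

```text
time_s: 11.73
eef_pos: [584.4, -146.7, 136.8]
ee_rot: [-0.003, 0.998, 0.069, -0.004]
force: [-2.8, 0.0, 0.4]
grip_width: 0.297
```

Request:
{"op": "play_rows", "data": {"plan": [[2.4,-0.25,0,0,0,0,-1],[2.4,-0.25,0,0,0,0,-1],[2.4,-0.25,0,0,0,0,-1],[2.4,-0.25,0,0,0,0,-1],[2.4,-0.25,0,0,0,0,-1]]}}

```text
time_s: 12.15
eef_pos: [597.3, -148.0, 136.4]
ee_rot: [-0.003, 0.998, 0.069, -0.004]
force: [-3.1, 0.4, 1.8]
grip_width: 0.295
```

Request:
{"op": "play_rows", "data": {"plan": [[2.4,-0.25,0,0,0,0,-1],[2.4,-0.25,0,0,0,0,-1],[2.4,-0.25,0,0,0,0,-1],[2.4,-0.25,0,0,0,0,-1],[2.4,-0.25,0,0,0,0,-1]]}}

```text
time_s: 12.57
eef_pos: [610.6, -149.4, 136.4]
ee_rot: [-0.003, 0.998, 0.069, -0.005]
force: [-3.1, 0.7, 2.1]
grip_width: 0.295
```

Request:
{"op": "play_rows", "data": {"plan": [[2.4,-0.25,0,0,0,0,-1],[2.4,-0.25,0,0,0,0,-1],[2.4,-0.25,0,0,0,0,-1],[2.4,-0.25,0,0,0,0,-1],[2.4,-0.25,0,0,0,0,-1]]}}

```text
time_s: 12.98
eef_pos: [624.0, -150.7, 136.4]
ee_rot: [-0.003, 0.998, 0.069, -0.005]
force: [-3.5, 0.1, 1.8]
grip_width: 0.301
```

Request:
{"op": "play_rows", "data": {"plan": [[2.4,-0.25,0.2,0,0,0,-1],[2.4,-0.25,0.2,0,0,0,-1],[2.4,-0.25,0.1,0,0,0,-1],[2.4,-0.25,0,0,0,0,-1],[2.2,-0.2,0,0,0,0,-1]]}}

```text
time_s: 13.4
eef_pos: [637.2, -152.1, 136.9]
ee_rot: [-0.003, 0.998, 0.069, -0.004]
force: [-2.1, -0.1, 0.9]
grip_width: 0.294
```

Request:
{"op": "play_rows", "data": {"plan": [[1.5,-0.2,0,0,0,0,-1],[1,-0.1,0,0,0,0,-1],[0,0,0,0,0,0,-1],[0,0,0,0,0,0,-1]]}}

```text
time_s: 13.73
eef_pos: [640.8, -152.5, 136.9]
ee_rot: [-0.003, 0.998, 0.069, -0.004]
force: [-2.3, -0.3, 0.6]
grip_width: 0.294
```

Run:
```python
from rig import optics,sense
from h import *
for _ in range(4):
    optics.capture("top"); s=sense();print(s["eef_pos"],s["ee_rot"],s["force"])
c=np.mean([optics.capture("scene")["img"][165:265,240:340].astype(float) for _ in range(6)],0); c=np.clip((c-c.min())*255/(c.max()-c.min()),0,255).astype(np.uint8)
t=optics.capture("top")["img"][150:250,310:410]
cv2.imwrite("pics/end.png",np.hstack([cv2.resize(c,(500,500),interpolation=cv2.INTER_CUBIC),cv2.resize(t,(300,500),interpolation=cv2.INTER_CUBIC)]))
```

```text
[ 640.72088359 -152.50947409  136.94263435] [-0.00305883  0.99758136  0.06933886 -0.00376756] [-0.8558492   0.72255811  1.5197593 ]
[ 640.68408512 -152.53432077  136.96599541] [-0.0030552   0.99758263  0.06932051 -0.00377147] [-1.1201804   0.62462748  1.97341762]
[ 640.65964013 -152.51809984  136.98107707] [-0.00306575  0.99758402  0.06929956 -0.00378191] [-1.91810589  0.78135136  1.85723867]
[ 640.68162094 -152.53045123  136.99336308] [-0.00305376  0.99758218  0.06932844 -0.0037475 ] [-2.06906804  0.4545193   2.02756131]
```

View pics/end.png

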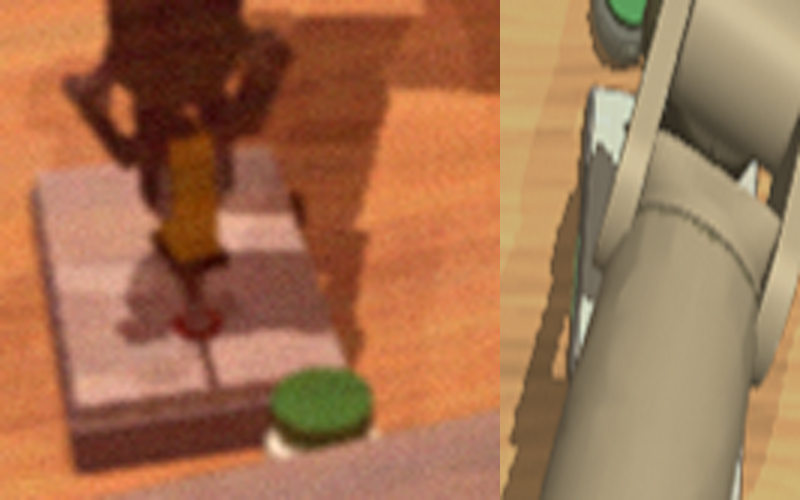

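The tip ends inside the red ring at about (198,320) and looks upright. The net load of roughly 2–3.4 N and the geometry both put the spring near half-way. Handing in.

```bash
python3 -c "
from rig import ctrl,sense;print(ctrl.finish_job());s=sense();print(s['time_s'],s['eef_pos'],s['force'])"
```

```text
the job is handed in; nothing more can be done
None
the job is handed in; nothing more can be done
```

I took the yellow thermometer from its stand and set its tip on the blue dot. I then slid it along the seam at about 3 cm/s to the red ring and handed in while still holding it there. The simulator gives no verdict, so the outcome is unconfirmed.

**Last checks, just before hand-in (about 14 s of the 53 s used):**
- **Position:** the tool was at (640.7, -152.5, 137.0) mm, within about 1 mm of the target I worked out for the ring. The scene camera showed the tip inside the ring. The top camera could not check this because the arm hid the ring.
- **Upright and at rest:** the tool's tilt was about 0.01 rad, and successive readings differed by less than 0.1 mm.
- **Spring:** height put it about 6 mm in. The noisy force readings, roughly 2 to 3.4 N net, suggested 5 to 9 mm. The two do not agree closely, but both lie within the allowed 2 to 10.5 mm.
- **Contact height:** the plate was first felt about 2 to 3 mm lower than I had calculated, so I set the final height from the force readings.
- **Camera disagreement:** the two cameras placed the ring about 7 mm apart. I used the top camera, which looks straight down; the scene camera looks through glass.
- **Bystanders:** I saw nothing touched, but did not measure each one at the end.

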